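# Finish the pinwheel layer of soap cartons on the packing board

### The arm

A 7-joint arm with a two-finger parallel gripper is mounted at the origin on the work surface. World frame = base frame: x ahead of the robot, y to its left, z up, the work surface at z = 0. Lengths are in mm, angles in rad, forces in N, time in s.
With the tool pointing down it reaches from about 425 to 1025 mm from the base axis. Payload 3.6 kg.
Tool frame: the origin (TCP) lies midway between the tips of the shut fingers; the grasp point (between the pads) lies 19 mm behind it (robot.tcp_to_grasp is the z of the grasp point in the tool frame, in mm); z points along the fingers, y is the line along which they close (so a half turn about z gives the same grasp; the last joint's range is limited). The gripper opens to 85 mm and grips with 20 to 120 N. Pads are 22 mm wide; open, the fingers measure 114 mm over their backs; the gripper's body (76 mm by 85 mm) begins 54 mm behind the grasp point. The pads swing forward as they close: fully open they stand 13 mm farther back than shut.
Start: joints at [-1.216, 0.591, 0.048, 1.609, -0.033, 0.943, -0.034], TCP at [314.562, 653.208, 231.302] pointing down, gripper open.
Joint ranges: [-2.69, 2.69], [-0.47, 2.24], [-1.27, 1.36], [0.19, 2.51], [-1.53, 4.68], [0.08, 2.07], [-3.09, 3.09]. Speed limits (rad/s): [2.57, 2.57, 3.14, 3.14, 3.14, 3.14, 3.14].

### API

Orientations are given as a unit quaternion [x, y, z, w].
In Python, from plant import robot gives the robot as it stands.
- The arm moves only by the shell command python3 -m jog 'ROWS' [FORCE]. ROWS is JSON, a list of rows, each a list of 5 numbers: the shift along the tool's x, y, z in m, then the turn about the tool's z in rad, then the opening, from -1 (shut) to 1 (fully open), so that 0 is half open. In form: [[tx, ty, tz, twist, claw], ...]. A call has 1 to 8 rows; each row shifts and turns the commanded pose from where the row before left it, along the tool's axes as they then stand; what a row does not reach is not made up. A row lasts 1/10 s, in which the tool goes at most 50 mm and 8.59 degrees, less where a joint would pass 70% of its speed; a pose out of reach is approached as far as the arm can. A call with a gripper value outside its range is refused whole. The fingers move at their own pace and stop on an object; FORCE is the grip in N (left out, the last holds). Time passes only in rows, so rows that do not move let the fingers close. It gives the time, the measured TCP pose, the force, the opening and the grip force at its end, in the units of the state.
- robot.get_obs(): the state, without advancing time (a new reading comes with each control period).
- robot.capture(name): name is "scene" or "top"; returns (picture, depth): 400x640x3 uint8, blue, green, red; 400x640 float32, mm along the optical axis (not along the pixel's ray), 0 where there is no reading.
- robot.camera_params(name): a dict with "intrinsics" (3x3 intrinsics, pixels), "k1" (the pictures are not rectified: a ray, as slopes to the right and down, at radius r is drawn at 1 + k1 r^2 times it, then the intrinsics apply), "camera_from_world" (4x4, takes a point from world to camera coordinates). Camera axes: x right, y up, looking along -z (the intrinsics and any distortion apply to the point x, -y, -z); pixel columns grow to the right and rows downward; lengths in mm; the calibration is good to about 2 mm. A picture is of the moment at which its call begins. camera_params takes no time and is no camera call.
- robot.hand_in(): hands the job in; it is judged then, once.
The state is a dict: "t": time; "q": joint angles; "qd": joint speeds; "effort": joint torques, N m; "tcp_pos": TCP position; "tcp_rot": TCP orientation; "wrist_force": force on the tool from outside, world axes, zero at the start; "ft_torque": the same for the moment, N m; "width": opening from 0.0 (shut) to 1.0 (fully open); "gripper_force": force on a finger pad.
Only numpy, scipy, OpenCV 4.12 (cv2) and the standard library are available. Lean on these libraries where they do the work, as an engineer would, in place of code of your own. Each camera call takes 0.05 s, during which the arm holds its last target. There are 200 camera calls.

### The job

Finish the layer of cartons on the small wooden packing board: two long cartons are already taped down at opposite edges, and the two loose long cartons of the same size belong in the two empty bays, flat on the board, one along each remaining edge and crosswise to the laid ones, so that the four form a pinwheel round an open middle with a small even gap between neighbours. The shorter carton is not part of it.

Things in the scene. Friction and masses are not known exactly. Their poses are not given: they have to be found in the camera images.
- carton_a_mid (a point): Long carton: one of two alike rigid kraft-cardboard cartons, 136 mm long (x axis) x 44 wide (y) x 50 high, about 0.2 kg, loose on the table; grip across the 44 mm. This point is its centre, 25 mm above its underside. Ends alike; either carton may go to either bay
- carton_b_mid (a point): Long carton: one of two alike rigid kraft-cardboard cartons, 136 mm long (x axis) x 44 wide (y) x 50 high, about 0.2 kg, loose on the table; grip across the 44 mm. This point is its centre, 25 mm above its underside. Ends alike; either carton may go to either bay. A third loose carton, 80 mm long, same section, is a bystander
- bay_near (a point): Empty bay on the near side of a fixed dark slatted board, 210 mm square, top 18 mm above the table. This point: centre of a carton lying there, 25 mm over the board; length along this point's y, z up. Laid cartons (same size, along x): centres at (46,-100) and (100,46) mm from here: gaps 10 mm. Open 102 mm square in the middle, centre (73,-27): grip 15 mm off mid-length towards -y for finger room
- bay_far (a point): Empty bay on the far side of the same board, same axes. This point: centre of a carton lying there, 25 mm over the board, length along y. Laid cartons have centres at (-100,-46) and (-46,100) mm from here: gaps 10 mm. Middle of the pinwheel, open 102 mm square, at (-73,27): grip 15 mm off mid-length towards +y for finger room
Mind the look-alikes: they are no part of the job. Leave any green or pink look-alike of the part that bears carton_b_mid alone. Leave any turquoise look-alike of the part that bears carton_a_mid alone.

How it is judged:
By the outcome, as a careful person would: the job done as asked, in the order asked, and still so for the second after the job is handed in, with the robot touching nothing.
It also fails if it takes over 56 s, if anything falls off the work surface, if the arm or the gripper's body presses on something with over 40 N, if the wrist force passes 120 N, or if a joint passes its speed limit or range.

## Working session

There is one attempt and no reset: what is moved stays moved. The work goes in short steps, Python scripts to look and compute and a shell command to move; the robot and the scene stay as the last step left them, time stands still between calls to the robot, and variables do not carry over. Pictures are saved under pics/ and viewed, at most 10 in all, crops included, and the job is handed in when it is done.

```bash
mkdir -p pics; cat > h.py <<'E'
import numpy as np, cv2, json
from plant import robot
def grab(n,tag):
    im,d=robot.capture(n); cv2.imwrite(f'pics/{tag}.png',im); np.save(f'{tag}.npy',d); return im,d
def ray(n,u,v):
    p=robot.camera_params(n);K=np.array(p['intrinsics']);k1=p['k1']
    a=(u-K[0,2])/K[0,0];b=(v-K[1,2])/K[1,1];x,y=a,b
    for _ in range(20):
        s=1+k1*(x*x+y*y);x,y=a/s,b/s
    T=np.linalg.inv(np.array(p['camera_from_world']))
    return T[:3,3],T[:3,:3]@np.array([x,-y,-1.0])
def atz(n,u,v,z):
    o,d=ray(n,u,v);return o+d*(z-o[2])/d[2]
def atd(n,u,v,dep):
    o,d=ray(n,u,v);return o+d*dep
E
python3 - <<'E'
from h import *
for n in('top','scene'):
    grab(n,n+'0'); p=robot.camera_params(n); print(n,np.round(np.linalg.inv(np.array(p['camera_from_world']))[:3],2).tolist(),p['intrinsics'],p['k1'])
print(robot.get_obs())
E
```

```text
top [[-0.03, 0.99, -0.14, 394.54], [-1.0, -0.03, -0.01, -41.27], [-0.01, 0.14, 0.99, 1079.15]] [[398.75316466   0.         319.66971389]
 [  0.         398.75316466 198.31589473]
 [  0.           0.           1.        ]] -0.08062066458281353
scene [[-0.03, -0.84, 0.55, 1279.32], [1.0, -0.03, 0.02, -18.44], [-0.01, 0.55, 0.84, 1231.66]] [[488.48123503   0.         326.0955955 ]
 [  0.         488.48123503 200.3518818 ]
 [  0.           0.           1.        ]] -0.0570370636955266
{'t': 0.1, 'q': array([-1.21547569,  0.59202   ,  0.0483081 ,  1.60969814, -0.03330627,
        0.94270021, -0.03374485]), 'qd': array([-2.07298302e-04, -1.95142887e-03,  7.03508992e-05, -3.01598256e-03,
        9.32524358e-05, -1.27411011e-03, -2.32242770e-03]), 'effort': array([ 5.67978932e-03, -5.50000119e+01,  1.55322488e+00, -1.98824716e+01,
        9.62836726e-03,  3.79614736e-03, -1.09421848e-05]), 'tcp_pos': array([314.24772275, 652.52662694, 230.25912002]), 'tcp_rot': array([ 2.22517506e-01,  9.74928171e-01, -9.95856147e-04, -1.70709836e-04]), 'wrist_force': array([-0.17156586,  0.46008373,  0.31842987]), 'ft_torque': array([ 0.03780904, -0.02182314,  0.03458861]), 'gripper_force': 0.0, 'width': 0.9990613901557699}
```

View pics/top0.png

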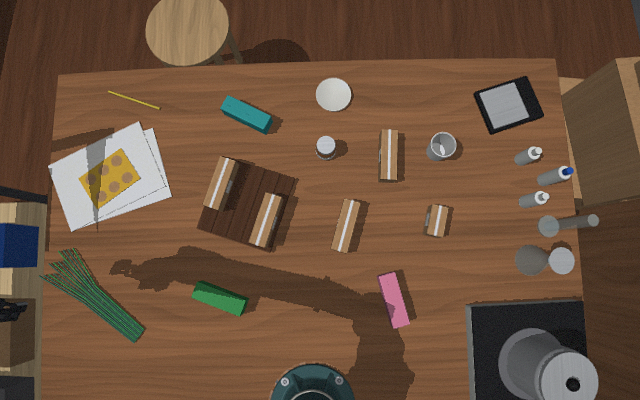

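View pics/scene0.png

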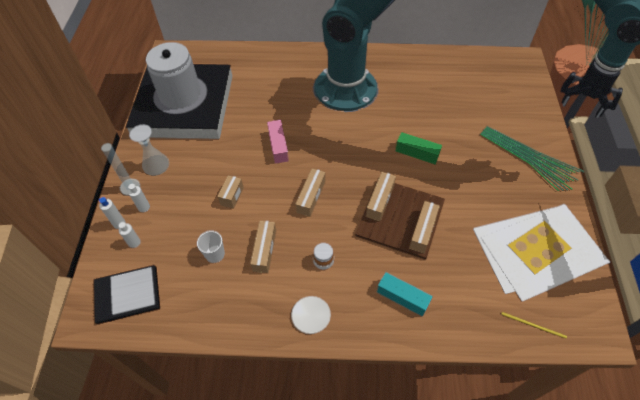

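The top view shows long cartons at (346,226) and (389,155). The short bystander is at (436,221), 80 mm long. The coloured look-alikes are green (219,298), pink (393,300) and turquoise (246,114). The board is at (247,204), with laid cartons at (221,184) and (266,220). The two kraft ones of full length fit the description. I'll measure them and confirm in a crop.

```bash
cat >> h.py <<'E'
def cloud(n,d):
    p=robot.camera_params(n);K=np.array(p['intrinsics']);k1=p['k1']
    v,u=np.mgrid[0:400,0:640]; a=(u-K[0,2])/K[0,0];b=(v-K[1,2])/K[1,1];x,y=a,b
    for _ in range(20):
        s=1+k1*(x*x+y*y);x,y=a/s,b/s
    T=np.linalg.inv(np.array(p['camera_from_world']))
    P=np.stack([x*d,-y*d,-d,np.ones_like(d)],-1)@T.T
    return P[...,:3]
def tops(n,d,zl,zh,seeds,box=100,show=True):
    "rect of flat-top region around each seed (world xy)"
    P=cloud(n,d);out=[]
    for s in seeds:
        m=((P[...,2]>zl)&(P[...,2]<zh)&(np.hypot(P[...,0]-s[0],P[...,1]-s[1])<box)).astype(np.uint8)
        k,L,st,c=cv2.connectedComponentsWithStats(m)
        # component nearest seed
        best=min((i for i in range(1,k) if st[i,4]>60),key=lambda i:np.hypot(*(P[L==i][:,:2].mean(0)-s)))
        Q=P[L==best]
        (cx,cy),(w,h),a=cv2.minAreaRect(Q[:,:2].astype(np.float32))
        if w<h: w,h,a=h,w,a+90
        a=(a+90)%180-90
        out.append((cx,cy,w,h,a,np.median(Q[:,2])))
        if show: print(n,len(Q),'rect c %.1f %.1f  %.1fx%.1f ang %.1f z %.1f'%out[-1],'mean',Q[:,:2].mean(0).round(1))
    return out
E
python3 - <<'E'
from h import *
px=[(346,226),(389,155),(436,221),(266,220),(221,184)]
for n in('top','scene'):
    d=np.load(n+'0.npy')
    for i,(u,v) in enumerate(px):
        z=68 if i>2 else 50
        s=atz('top',u,v,z)[:2]
        tops(n,d,z-8,z+8,[s],90)
im=cv2.imread('pics/top0.png')[130:270,180:460]
cv2.imwrite('pics/crop.png',cv2.resize(im,(784,392),interpolation=cv2.INTER_CUBIC))
E
```

```text
top 889 rect c 465.7 -99.7  136.4x44.0 ang -17.2 z 50.1 mean [464.8 -99.4]
top 855 rect c 651.8 -222.0  137.7x44.8 ang -4.4 z 50.0 mean [ 650.8 -221.5]
top 544 rect c 470.9 -339.0  80.8x46.0 ang -14.0 z 50.2 mean [ 470.9 -337.9]
top 935 rect c 485.2 106.8  136.4x45.3 ang -19.7 z 67.8 mean [484.4 106.4]
top 908 rect c 584.6 224.7  136.7x46.2 ang -19.5 z 67.6 mean [583.9 224.1]
scene 603 rect c 467.2 -97.1  140.1x44.3 ang -17.3 z 50.2 mean [471.1 -97.8]
scene 740 rect c 653.5 -219.3  138.5x45.7 ang -4.7 z 50.1 mean [ 656.2 -219.3]
scene 374 rect c 473.7 -338.2  82.6x48.7 ang -13.6 z 49.9 mean [ 475.4 -337.4]
scene 628 rect c 486.7 108.5  138.9x44.5 ang -19.3 z 68.4 mean [490.7 107.5]
scene 694 rect c 587.0 226.1  139.1x43.6 ang -19.3 z 68.4 mean [589.8 224.9]
```

View pics/crop.png

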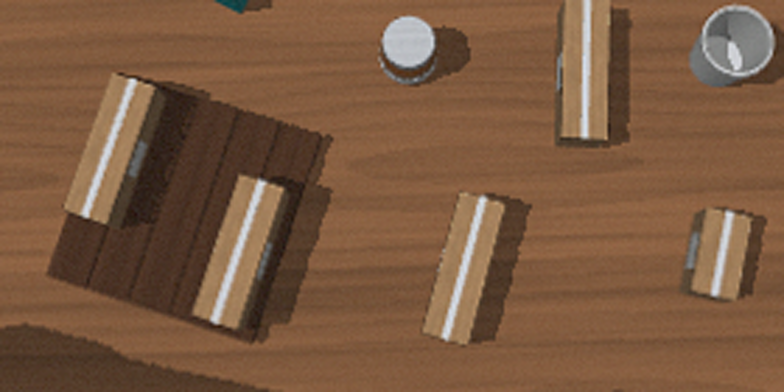

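The crop confirms A (462,268 in the crop) and B (585,70) as the full-length kraft cartons; the stub at (720,255) is the bystander. The board's near-left and far-right bays are empty. I'll write a helper that gives the offsets to a target.

```bash
cat >> h.py <<'E'
from scipy.spatial.transform import Rotation as R
def plan(x,y,z,close):
    "print twist, then shift in tool axes after that twist"
    o=robot.get_obs();M=R.from_quat(o['tcp_rot']).as_matrix()
    cur=np.degrees(np.arctan2(M[1,1],M[0,1])); tw=-np.radians((close-cur+90)%180-90)
    M2=M@R.from_rotvec([0,0,tw]).as_matrix()
    print('close now %.2f twist %.4f'%(cur,tw),'shift mm',(M2.T@(np.array([x,y,z])-o['tcp_pos'])).round(1),'tcp',o['tcp_pos'].round(1),'tilt z',M[:,2].round(4),'F',o['wrist_force'].round(1),'w %.2f g %.1f'%(o['width'],o['gripper_force']),'t %.1f'%o['t'],'q7 %.2f'%o['q'][6])
E
python3 -c "
from h import *
plan(480.3,-103.1,200,72.8)"
```

```text
close now 64.29 twist -0.1486 shift mm [-382.1 -672.7   31.5] tcp [314.2 652.5 230.3] tilt z [-8.0e-04 -1.9e-03 -1.0e+00] F [-0.2  0.5  0.3] w 1.00 g 0.0 t 0.1 q7 -0.03
```

```bash
python3 -m jog '[[0,0,0,-0.148,1],[-0.021,-0.037,0,0,1],[-0.021,-0.037,0,0,1],[-0.021,-0.037,0,0,1],[-0.021,-0.037,0,0,1],[-0.021,-0.037,0,0,1],[-0.021,-0.037,0,0,1],[-0.021,-0.037,0,0,1]]' 60
python3 -m jog '[[-0.021,-0.037,0,0,1],[-0.021,-0.037,0,0,1],[-0.021,-0.037,0,0,1],[-0.021,-0.037,0,0,1],[-0.021,-0.037,0,0,1],[-0.021,-0.037,0,0,1],[-0.021,-0.037,0,0,1],[-0.021,-0.037,0,0,1]]'
python3 -m jog '[[-0.021,-0.037,0,0,1],[-0.021,-0.037,0,0,1],[-0.021,-0.037,0,0,1],[0,0,0,0,1],[0,0,0,0,1],[0,0,0,0,1]]'
python3 -c "
from h import *
plan(480.3,-103.1,12,72.8)"
```

```text
t: 0.9
tcp_pos: [378.2, 360.3, 231.1]
tcp_rot: [0.15, 0.989, -0.0, -0.0]
wrist_force: [1.6, 0.2, 0.5]
width: 0.997
gripper_force: 0.0
t: 1.7
tcp_pos: [450.9, 28.1, 231.3]
tcp_rot: [0.15, 0.989, 0.0, -0.0]
wrist_force: [0.9, 0.2, 0.2]
width: 0.995
gripper_force: 0.0
t: 2.3
tcp_pos: [477.8, -93.6, 231.0]
tcp_rot: [0.149, 0.989, 0.0, -0.001]
wrist_force: [-0.4, 1.1, 1.4]
width: 1.004
gripper_force: 0.0
close now 72.86 twist 0.0010 shift mm [ -5.5  -8.4 219. ] tcp [477.8 -93.6 231. ] tilt z [-1.1e-03  8.0e-04 -1.0e+00] F [-0.4  1.1  1.4] w 1.00 g 0.0 t 2.3 q7 1.46
```

```bash
python3 -m jog '[[-0.0055,-0.0085,0.03,0,1],[0,0,0.04,0,1],[0,0,0.04,0,1],[0,0,0.02,0,1],[0,0,0,0,1],[0,0,0,0,1]]'
python3 -c "
from h import *
plan(480.3,-103.1,12,72.8)
im,d=grab('top','t1'); grab('scene','s1')
cv2.imwrite('pics/c1.png',np.hstack([cv2.resize(im[180:270,290:400],(396,324)),cv2.resize(cv2.imread('pics/s1.png')[130:220,260:370],(396,324))]))"
```

```text
t: 2.9
tcp_pos: [481.1, -103.3, 101.5]
tcp_rot: [0.149, 0.989, 0.0, -0.0]
wrist_force: [0.3, -0.1, -0.4]
width: 1.003
gripper_force: 0.0
close now 72.90 twist 0.0017 shift mm [ 0.8 -0.1 89.5] tcp [ 481.1 -103.3  101.5] tilt z [-5.e-04  6.e-04 -1.e+00] F [ 0.3 -0.1 -0.4] w 1.00 g 0.0 t 2.9 q7 1.55
```

View pics/c1.png

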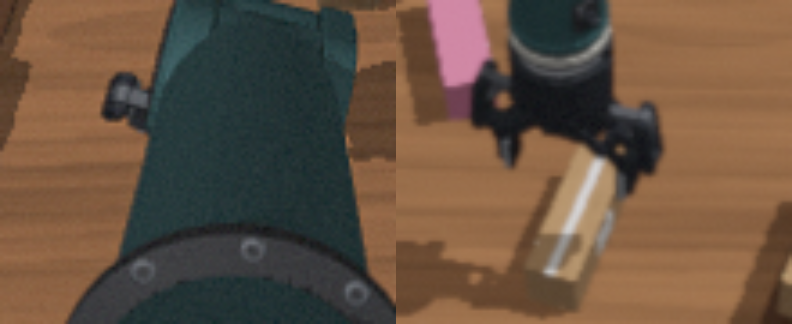

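The gripper straddles the carton in the scene half at (590,160), and the pink box is clear behind it. Descend, then grip.

```bash
python3 -m jog '[[0,0,0.03,0,1],[0,0,0.03,0,1],[0,0,0.02,0,1],[0,0,0.009,0,1],[0,0,0,0,1],[0,0,0,0,1]]'
python3 -m jog '[[0,0,0,0,-1],[0,0,0,0,-1],[0,0,0,0,-1],[0,0,0,0,-1],[0,0,0,0,-1],[0,0,0,0,-1],[0,0,0,0,-1]]' 60
python3 -c "
from h import *
plan(480.3,-103.1,12,72.8)"
```

```text
t: 3.6
tcp_pos: [481.9, -104.7, 13.4]
tcp_rot: [0.15, 0.989, -0.0, 0.001]
wrist_force: [0.1, -0.3, -0.2]
width: 1.0
gripper_force: 0.0
t: 4.3
tcp_pos: [481.6, -104.5, 13.2]
tcp_rot: [0.15, 0.989, 0.0, 0.001]
wrist_force: [0.5, 0.3, 6.2]
width: 0.506
gripper_force: 61.8
close now 72.76 twist -0.0006 shift mm [1.7 1.  1.2] tcp [ 481.6 -104.5   13.2] tilt z [ 1.4e-03  1.0e-04 -1.0e+00] F [0.5 0.3 6.2] w 0.51 g 61.8 t 4.3 q7 1.58
```

```bash
python3 -m jog '[[0,0,-0.03,0,-1],[0,0,-0.04,0,-1],[0,0,-0.04,0,-1],[0,0,-0.04,0,-1],[0,0,0,0.134,-1],[0,0,0,0.134,-1],[0,0,0,0.134,-1],[0,0,0,0.134,-1]]'
python3 -m jog '[[0,0,0,0.134,-1],[0,0,0,0.134,-1],[0,0,0,0.134,-1],[0,0,0,0.134,-1],[0,0,0,0.134,-1],[0,0,0,0.134,-1],[0,0,0,0.134,-1],[0,0,0,0.134,-1]]'
python3 -m jog '[[0,0,0,0,-1],[0,0,0,0,-1]]'
python3 -c "
from h import *
plan(470.5,200.8,160,-19.6)"
```

```text
t: 5.1
tcp_pos: [480.3, -104.4, 162.4]
tcp_rot: [0.409, 0.913, 0.0, -0.0]
wrist_force: [-0.8, -0.0, -2.4]
width: 0.511
gripper_force: 62.2
t: 5.9
tcp_pos: [480.3, -104.2, 162.1]
tcp_rot: [0.817, 0.576, -0.0, -0.0]
wrist_force: [0.1, 0.0, -1.4]
width: 0.507
gripper_force: 62.1
t: 6.1
tcp_pos: [480.5, -104.3, 162.1]
tcp_rot: [0.815, 0.579, -0.0, -0.0]
wrist_force: [0.6, 0.3, -2.8]
width: 0.506
gripper_force: 62.1
close now -19.18 twist 0.0073 shift mm [ 284.1 -111.8    2.2] tcp [ 480.5 -104.3  162.1] tilt z [-8.e-04  1.e-04 -1.e+00] F [ 0.6  0.3 -2.8] w 0.51 g 62.1 t 6.1 q7 0.32
```

```bash
python3 -m jog '[[0.035,-0.014,0,0.007,-1],[0.035,-0.014,0,0,-1],[0.035,-0.014,0,0,-1],[0.035,-0.014,0,0,-1],[0.035,-0.014,0,0,-1],[0.035,-0.014,0,0,-1],[0.035,-0.014,0,0,-1],[0.035,-0.014,0,0,-1]]'
python3 -m jog '[[0,0,0,0,-1],[0,0,0,0,-1],[0,0,0,0,-1],[0,0,0,0,-1]]'
python3 -c "
from h import *
plan(470.5,200.8,110,-19.6)"
```

```text
t: 6.9
tcp_pos: [469.5, 198.3, 162.3]
tcp_rot: [0.817, 0.576, -0.0, -0.0]
wrist_force: [0.6, 0.4, -2.9]
width: 0.509
gripper_force: 62.1
t: 7.3
tcp_pos: [470.0, 195.1, 162.4]
tcp_rot: [0.819, 0.574, -0.0, 0.0]
wrist_force: [1.2, -0.2, -2.8]
width: 0.508
gripper_force: 62.1
close now -19.89 twist -0.0050 shift mm [ 5.6 -1.4 52.4] tcp [470.  195.1 162.4] tilt z [-2.e-04 -4.e-04 -1.e+00] F [ 1.2 -0.2 -2.8] w 0.51 g 62.1 t 7.3 q7 -0.26
```

```bash
python3 -m jog '[[0.0055,-0.0015,0.03,-0.005,-1],[0,0,0.04,0,-1],[0,0,0.03,0,-1],[0,0,0.013,0,-1],[0,0,0,0,-1],[0,0,0,0,-1],[0,0,0,0,-1]]'
python3 -c "
from h import *
plan(470.5,200.8,31.5,-19.6)
im,d=grab('top','t2'); s,ds=grab('scene','s2')
cv2.imwrite('pics/c2.png',np.hstack([cv2.resize(im[140:260,190:310],(396,396)),cv2.resize(s[160:260,350:450],(396,396))]))"
```

```text
t: 8.0
tcp_pos: [471.5, 202.1, 50.3]
tcp_rot: [0.817, 0.577, 0.001, 0.0]
wrist_force: [0.3, -0.3, -1.8]
width: 0.503
gripper_force: 62.1
close now -19.54 twist 0.0011 shift mm [-1.6 -0.6 18.8] tcp [471.5 202.1  50.3] tilt z [ 2.e-03  6.e-04 -1.e+00] F [ 0.3 -0.3 -1.8] w 0.50 g 62.1 t 8.0 q7 -0.08
```

View pics/c2.png

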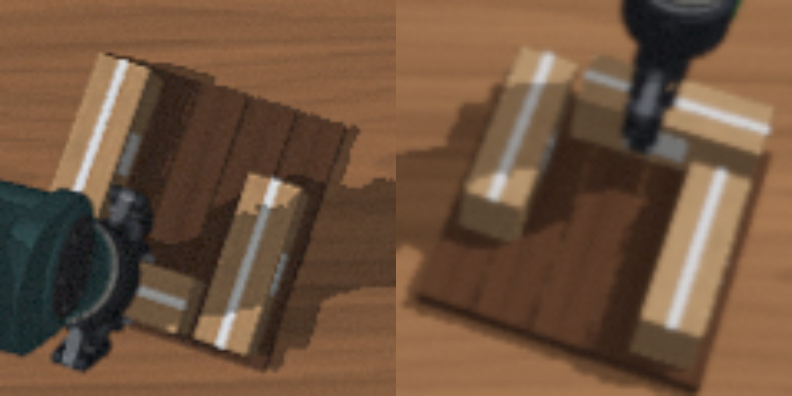

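The carton hangs in the near bay with gaps on both sides: the left panel shows the right-hand end clear of L1 at (205,300), the right panel shows clearance on both sides. Lower with the small correction.

```bash
python3 -m jog '[[-0.0015,-0.0005,0.01,0.001,-1],[0,0,0.006,0,-1],[0,0,0.001,0,-1],[0,0,0.001,0,-1],[0,0,0,0,-1],[0,0,0,0,-1]]'
python3 -c "
from h import *
plan(470.5,200.8,31.5,-19.6)"
```

```text
t: 8.7
tcp_pos: [469.8, 201.2, 31.3]
tcp_rot: [0.817, 0.577, 0.0, 0.0]
wrist_force: [0.1, -0.2, -2.4]
width: 0.51
gripper_force: 62.2
close now -19.54 twist 0.0010 shift mm [-0.1  0.8 -0.2] tcp [469.8 201.2  31.3] tilt z [ 5.e-04 -1.e-04 -1.e+00] F [ 0.1 -0.2 -2.4] w 0.51 g 62.2 t 8.7 q7 -0.06
```

```bash
python3 -m jog '[[0,0,0.001,0,-1],[0,0,0,0,-1],[0,0,0,0,-1]]'; python3 -m jog '[[0,0,0.001,0,-1],[0,0,0,0,-1],[0,0,0,0,-1]]'
```

```text
t: 9.0
tcp_pos: [469.8, 201.3, 31.2]
tcp_rot: [0.817, 0.577, 0.001, -0.0]
wrist_force: [-2.0, 0.8, 8.3]
width: 0.509
gripper_force: 63.4
t: 9.3
tcp_pos: [469.8, 201.3, 31.2]
tcp_rot: [0.817, 0.577, 0.001, -0.001]
wrist_force: [-3.5, -0.1, 19.3]
width: 0.507
gripper_force: 64.8
```

Contact. Ease off, release and rise.

```bash
python3 -m jog '[[0,0,-0.0015,0,-1],[0,0,0,0,0.2],[0,0,0,0,0.5],[0,0,0,0,0.8],[0,0,0,0,0.8],[0,0,0,0,0.8],[0,0,0,0,0.8]]'
python3 -m jog '[[0,0,-0.015,0,0.8],[0,0,-0.03,0,0.8],[0,0,-0.04,0,1],[0,0,-0.04,0,1],[0,0,-0.03,0,1],[0,0,0,0,1]]'
python3 -c "
from h import *
plan(667.5,-222.2,190,85.5)"
```

```text
t: 10.0
tcp_pos: [469.5, 201.1, 30.7]
tcp_rot: [0.817, 0.577, -0.0, 0.0]
wrist_force: [0.2, 0.1, 0.6]
width: 0.898
gripper_force: 0.0
t: 10.6
tcp_pos: [472.1, 201.9, 189.3]
tcp_rot: [0.817, 0.577, 0.004, 0.0]
wrist_force: [-0.2, 0.4, 0.9]
width: 1.004
gripper_force: 0.0
close now -19.54 twist 1.3083 shift mm [228.1 407.4  -1. ] tcp [472.1 201.9 189.3] tilt z [ 0.0068  0.0037 -1.    ] F [-0.2  0.4  0.9] w 1.00 g 0.0 t 10.6 q7 -0.29
```

```bash
python3 -m jog '[[0,0,0,0.1308,1],[0,0,0,0.1308,1],[0,0,0,0.1308,1],[0,0,0,0.1308,1],[0,0,0,0.1308,1],[0,0,0,0.1308,1],[0,0,0,0.1308,1],[0,0,0,0.1308,1]]'
python3 -m jog '[[0,0,0,0.1308,1],[0,0,0,0.1308,1],[0.019,0.034,0,0,1],[0.019,0.034,0,0,1],[0.019,0.034,0,0,1],[0.019,0.034,0,0,1],[0.019,0.034,0,0,1],[0.019,0.034,0,0,1]]'
python3 -m jog '[[0.019,0.034,0,0,1],[0.019,0.034,0,0,1],[0.019,0.034,0,0,1],[0.019,0.034,0,0,1],[0.019,0.034,0,0,1],[0.019,0.034,0,0,1],[0,0,0,0,1],[0,0,0,0,1]]'
python3 -c "
from h import *
plan(667.5,-222.2,12,85.5)
im,d=grab('top','t3'); s,ds=grab('scene','s3')
s0=[(476.1,216.4)]
for n,dd in(('top',d),('scene',ds)):
    tops(n,dd,60,76,[(476,216),(486,107.5),(585.7,225.4)],90)
    tops(n,dd,42,58,[(652,-221)],90)
"
```

```text
t: 11.4
tcp_pos: [468.7, 201.0, 184.8]
tcp_rot: [0.996, 0.089, -0.001, 0.0]
wrist_force: [-1.3, -1.0, -0.1]
width: 0.999
gripper_force: 0.0
t: 12.2
tcp_pos: [567.0, -12.3, 184.5]
tcp_rot: [0.999, -0.039, -0.001, -0.0]
wrist_force: [-0.3, -0.2, -1.1]
width: 0.995
gripper_force: 0.0
t: 13.0
tcp_pos: [664.0, -224.3, 184.3]
tcp_rot: [0.999, -0.04, -0.001, -0.0]
wrist_force: [-0.4, 0.0, 0.1]
width: 1.003
gripper_force: 0.0
close now -94.61 twist -0.0019 shift mm [  3.7  -2.3 172.3] tcp [ 664.  -224.3  184.3] tilt z [-2.e-03  9.e-04 -1.e+00] F [-0.4  0.   0.1] w 1.00 g 0.0 t 13.0 q7 -0.72
top 169 rect c 456.2 167.9  44.0x35.5 ang -19.6 z 67.8 mean [458.3 161.6]
top 704 rect c 480.0 108.3  125.9x45.2 ang -19.6 z 67.7 mean [468.6 110. ]Traceback (most recent call last):
  File "<string>", line 7, in <module>
    tops(n,dd,60,76,[(476,216),(486,107.5),(585.7,225.4)],90)
    ~~~~^^^^^^^^^^^^^^^^^^^^^^^^^^^^^^^^^^^^^^^^^^^^^^^^^^^^^
  File "h.py", line 31, in tops
    best=min((i for i in range(1,k) if st[i,4]>60),key=lambda i:np.hypot(*(P[L==i][:,:2].mean(0)-s)))
ValueError: min() iterable argument is empty
```

```bash
python3 -c "
from h import *
ds=np.load('s3.npy')
for z,s in((68,(476,216)),(68,(486,107.5)),(68,(585.7,225.4)),(50,(652,-221))):
    try: tops('scene',ds,z-8,z+8,[s],90)
    except ValueError: print('hidden')
"
python3 -m jog '[[0.0035,-0.0025,0.03,-0.002,1],[0,0,0.04,0,1],[0,0,0.02,0,1],[0,0,0,0,1],[0,0,0,0,1]]'
python3 -c "
from h import *
plan(667.5,-222.2,12,85.5)
im,d=grab('top','t4'); s,ds=grab('scene','s4')
cv2.imwrite('pics/c4.png',np.hstack([cv2.resize(im[100:220,330:450],(396,396)),cv2.resize(s[180:300,200:320],(396,396))]))"
```

```text
scene 859 rect c 503.9 205.2  137.8x107.4 ang 69.5 z 68.4 mean [493.8 221.2]
scene 633 rect c 486.8 108.7  140.4x44.8 ang -19.6 z 68.4 mean [490.9 107.6]
scene 794 rect c 575.6 221.8  162.0x63.4 ang -16.4 z 68.4 mean [579.5 227.4]
scene 743 rect c 653.3 -219.6  139.8x45.6 ang -4.3 z 50.0 mean [ 656.9 -219.3]
t: 13.6
tcp_pos: [668.8, -220.8, 96.3]
tcp_rot: [0.999, -0.038, 0.0, 0.0]
wrist_force: [0.3, -0.1, 0.7]
width: 1.003
gripper_force: 0.0
close now -94.33 twist 0.0029 shift mm [-1.2  1.5 84.3] tcp [ 668.8 -220.8   96.3] tilt z [ 1.e-04 -4.e-04 -1.e+00] F [ 0.3 -0.1  0.7] w 1.00 g 0.0 t 13.6 q7 -0.65
```

View pics/c4.png

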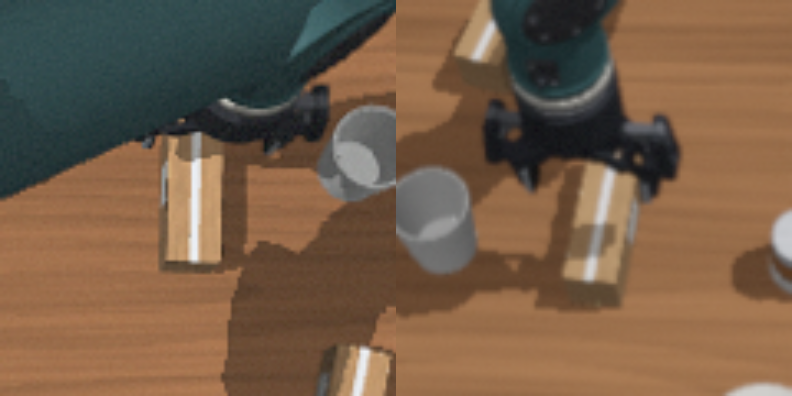

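The gripper straddles B, and the cup at (360,150) in the left panel is clear of the fingers. Descend.

```bash
python3 -m jog '[[-0.001,0.0015,0.03,0.003,1],[0,0,0.03,0,1],[0,0,0.015,0,1],[0,0,0.007,0,1],[0,0,0,0,1],[0,0,0,0,1]]'
python3 -m jog '[[0,0,0,0,-1],[0,0,0,0,-1],[0,0,0,0,-1],[0,0,0,0,-1],[0,0,0,0,-1],[0,0,0,0,-1],[0,0,0,0,-1]]' 60
python3 -c "
from h import *
plan(667.5,-222.2,12,85.5)"
```

```text
t: 14.3
tcp_pos: [668.4, -223.4, 15.3]
tcp_rot: [0.999, -0.04, 0.001, 0.001]
wrist_force: [1.3, 0.2, 0.5]
width: 1.001
gripper_force: 0.0
t: 15.0
tcp_pos: [668.2, -222.8, 14.7]
tcp_rot: [0.999, -0.04, 0.001, 0.0]
wrist_force: [-0.3, 0.7, 5.6]
width: 0.509
gripper_force: 63.3
close now -94.54 twist -0.0006 shift mm [-0.7 -0.6  2.7] tcp [ 668.2 -222.8   14.7] tilt z [ 1.3e-03 -1.0e-04 -1.0e+00] F [-0.3  0.7  5.6] w 0.51 g 63.3 t 15.0 q7 -0.59
```

```bash
python3 -m jog '[[0,0,-0.03,0,-1],[0,0,-0.04,0,-1],[0,0,-0.04,0,-1],[0,0,-0.04,0,-1],[0,0,0,-0.1307,-1],[0,0,0,-0.1307,-1],[0,0,0,-0.1307,-1],[0,0,0,-0.1307,-1]]'
python3 -m jog '[[0,0,0,-0.1307,-1],[0,0,0,-0.1307,-1],[0,0,0,-0.1307,-1],[0,0,0,-0.1307,-1],[0,0,0,-0.1307,-1],[0,0,0,-0.1307,-1],[0,0,0,0,-1],[0,0,0,0,-1]]'
python3 -c "
from h import *
plan(600.8,131.5,165,-19.6)"
```

```text
t: 15.8
tcp_pos: [666.5, -221.7, 162.5]
tcp_rot: [0.975, 0.223, -0.001, -0.001]
wrist_force: [-0.7, 0.6, -2.5]
width: 0.508
gripper_force: 62.5
t: 16.6
tcp_pos: [666.8, -222.3, 162.9]
tcp_rot: [0.818, 0.575, -0.0, -0.001]
wrist_force: [0.1, 0.2, -2.5]
width: 0.502
gripper_force: 62.4
close now -19.82 twist -0.0039 shift mm [ 311.2 -180.8   -1.7] tcp [ 666.8 -222.3  162.9] tilt z [-1.6e-03  8.0e-04 -1.0e+00] F [ 0.1  0.2 -2.5] w 0.50 g 62.4 t 16.6 q7 0.35
```

```bash
python3 -m jog '[[0.034,-0.02,0,-0.004,-1],[0.034,-0.02,0,0,-1],[0.034,-0.02,0,0,-1],[0.034,-0.02,0,0,-1],[0.034,-0.02,0,0,-1],[0.034,-0.02,0,0,-1],[0.034,-0.02,0,0,-1],[0.034,-0.02,0,0,-1]]'
python3 -m jog '[[0.034,-0.02,0,0,-1],[0,0,0,0,-1],[0,0,0,0,-1],[0,0,0,0,-1]]'
python3 -c "
from h import *
plan(600.8,131.5,110,-19.6)"
```

```text
t: 17.4
tcp_pos: [606.6, 88.8, 163.6]
tcp_rot: [0.817, 0.577, -0.0, 0.0]
wrist_force: [0.8, 0.3, -2.9]
width: 0.51
gripper_force: 62.4
t: 17.8
tcp_pos: [599.8, 124.6, 163.8]
tcp_rot: [0.817, 0.577, -0.0, 0.001]
wrist_force: [-0.0, -0.5, -2.3]
width: 0.506
gripper_force: 62.5
close now -19.55 twist 0.0008 shift mm [ 6.9 -1.4 53.8] tcp [599.8 124.6 163.8] tilt z [ 3.0e-04 -1.4e-03 -1.0e+00] F [-0.  -0.5 -2.3] w 0.51 g 62.5 t 17.8 q7 -0.12
```

```bash
python3 -m jog '[[0.007,-0.0015,0.03,0,-1],[0,0,0.04,0,-1],[0,0,0.03,0,-1],[0,0,0.014,0,-1],[0,0,0,0,-1],[0,0,0,0,-1],[0,0,0,0,-1]]'
python3 -c "
from h import *
plan(600.8,131.5,33,-19.6)
im,d=grab('top','t5'); s,ds=grab('scene','s5')
cv2.imwrite('pics/c5.png',np.hstack([cv2.resize(im[140:260,190:310],(396,396)),cv2.resize(s[160:260,350:450],(396,396))]))"
```

```text
t: 18.5
tcp_pos: [602.3, 132.5, 51.6]
tcp_rot: [0.817, 0.577, 0.001, 0.001]
wrist_force: [-0.2, -0.1, -2.2]
width: 0.506
gripper_force: 62.4
close now -19.48 twist 0.0021 shift mm [-1.5 -1.1 18.5] tcp [602.3 132.5  51.6] tilt z [ 3.4e-03  3.0e-04 -1.0e+00] F [-0.2 -0.1 -2.2] w 0.51 g 62.4 t 18.5 q7 -0.02
```

View pics/c5.png

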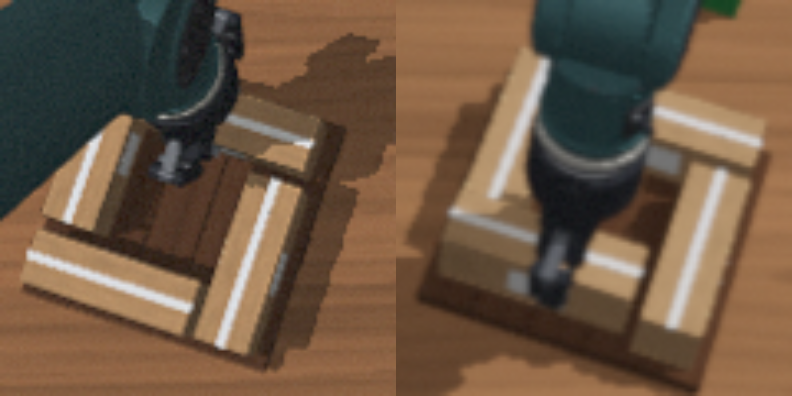

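The near carton is down with gaps at (55,235) and (200,310) in the left panel. B hangs in the far bay. Lower it.

```bash
python3 -m jog '[[-0.0015,-0.001,0.01,0.002,-1],[0,0,0.006,0,-1],[0,0,0.001,0,-1],[0,0,0.001,0,-1],[0,0,0,0,-1],[0,0,0,0,-1]]'
python3 -m jog '[[0,0,0.001,0,-1],[0,0,0,0,-1],[0,0,0,0,-1]]'
python3 -c "
from h import *
plan(600.8,131.5,33,-19.6)"
```

```text
t: 19.2
tcp_pos: [598.8, 131.9, 32.6]
tcp_rot: [0.817, 0.577, -0.0, -0.001]
wrist_force: [-3.6, 0.6, 6.3]
width: 0.506
gripper_force: 63.6
t: 19.5
tcp_pos: [598.8, 132.0, 32.6]
tcp_rot: [0.817, 0.577, 0.0, -0.001]
wrist_force: [-4.7, 0.5, 14.3]
width: 0.506
gripper_force: 64.6
close now -19.54 twist 0.0011 shift mm [ 0.2  2.  -0.4] tcp [598.8 132.   32.6] tilt z [-9.0e-04  1.8e-03 -1.0e+00] F [-4.7  0.5 14.3] w 0.51 g 64.6 t 19.5 q7 -0.00
```

```bash
python3 -m jog '[[0,0,-0.003,0,-1],[0,0.002,0,0,-1],[0,0,0,0,-1],[0,0,0.001,0,-1],[0,0,0.001,0,-1],[0,0,0,0,-1],[0,0,0,0,-1]]'
python3 -c "
from h import *
plan(600.8,131.5,33,-19.6)"
```

```text
t: 20.2
tcp_pos: [601.1, 131.2, 32.6]
tcp_rot: [0.817, 0.577, 0.0, -0.0]
wrist_force: [-1.8, 0.8, 5.7]
width: 0.506
gripper_force: 63.6
close now -19.54 twist 0.0010 shift mm [ 0.2 -0.4 -0.4] tcp [601.1 131.2  32.6] tilt z [-2.e-04  7.e-04 -1.e+00] F [-1.8  0.8  5.7] w 0.51 g 63.6 t 20.2 q7 -0.00
```

Release, rise, and swing away toward the start side so both cameras can see.

```bash
python3 -m jog '[[0,0,-0.0005,0,-1],[0,0,0,0,0.2],[0,0,0,0,0.5],[0,0,0,0,0.8],[0,0,0,0,0.8],[0,0,0,0,0.8],[0,0,0,0,0.8]]'
python3 -m jog '[[0,0,-0.015,0,0.8],[0,0,-0.03,0,0.8],[0,0,-0.04,0,1],[0,0,-0.04,0,1],[0,0,-0.04,0,1],[0,0,-0.02,0,1],[0,0,0,0,1]]'
python3 -m jog '[[-0.045,0,0,0,1],[-0.045,0,0,0,1],[-0.045,0,0,0,1],[-0.045,0,0,0,1],[-0.045,0,0,0,1],[-0.045,0,0,0,1],[-0.045,0,0,0,1],[-0.045,0,0,0,1]]'
python3 - <<'E'
from h import *
im,d=grab('top','t6'); s,ds=grab('scene','s6')
# colour/height image: mark gaps; print each carton via oriented crop in board frame
C=np.array([535.8,166.5]);th=np.radians(-19.6);Rm=np.array([[np.cos(th),np.sin(th)],[-np.sin(th),np.cos(th)]])
boxes=dict(near=(-73,27,22,68),far=(73,-27,22,68),L1=(-27,-73,68,22),L2=(27,73,68,22))
for n,dd in(('top',d),('scene',ds)):
    P=cloud(n,dd);m=(P[...,2]>62)&(P[...,2]<74);Q=(P[m][:,:2]-C)@Rm.T
    for k,(a,b,w,h) in boxes.items():
        S=Q[(abs(Q[:,0]-a)<w+4.5)&(abs(Q[:,1]-b)<h+4.5)]
        if len(S)<50: print(n,k,'hidden');continue
        r=cv2.minAreaRect(S.astype(np.float32));print(n,k,len(S),'dc',(np.array(r[0])-(a,b)).round(1),np.round(r[1],1),round(r[2],1))
cv2.imwrite('pics/c6.png',np.hstack([cv2.resize(im[140:260,190:310],(396,396)),cv2.resize(s[160:260,350:450],(396,396))]))
E
```

```text
t: 20.9
tcp_pos: [601.1, 131.2, 32.3]
tcp_rot: [0.817, 0.577, -0.0, 0.0]
wrist_force: [0.1, -0.8, -0.3]
width: 0.901
gripper_force: 0.0
t: 21.6
tcp_pos: [603.5, 131.0, 222.0]
tcp_rot: [0.817, 0.577, 0.004, 0.001]
wrist_force: [-0.1, 0.2, -0.4]
width: 1.002
gripper_force: 0.0
t: 22.4
tcp_pos: [479.1, -209.2, 216.9]
tcp_rot: [0.817, 0.577, -0.0, -0.001]
wrist_force: [0.7, 0.0, 0.2]
width: 0.998
gripper_force: 0.0
top near 914 dc [-1.9 -2.1] [136.4  44.8] 89.9
top far 874 dc [-0.7 -1.5] [ 44.8 135.9] 0.2
top L1 927 dc [-0.6 -0.3] [ 44.7 136.5] 90.0
top L2 896 dc [-0.5 -1.5] [136.8  46.2] 0.1
scene near 624 dc [ 0.  -1.5] [ 52.3 135.5] 0.4
scene far 702 dc [0.8 0.2] [133.7  49.3] 89.6
scene L1 613 dc [-0.5  1.8] [ 44.7 140.7] 89.9
scene L2 681 dc [1.3 0.3] [141.2  43.7] 0.3
```

View pics/c6.png

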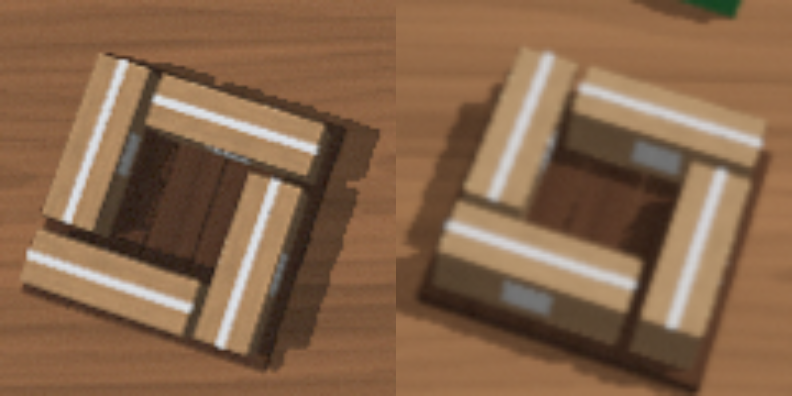

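The pinwheel is complete. Relative to the laid cartons, both placed ones measure within about 2 mm of nominal, and they sit flat and square with all four gaps open.

```bash
python3 -m jog '[[0,0,0,0,1],[0,0,0,0,1]]' >/dev/null; python3 -c "
from plant import robot
print(robot.hand_in())"
```

```text
the job is handed in; nothing more can be done
None
```

I placed both long cartons in the near and far bays and handed the job in at about 22.7 s. The last top view put each within about 2 mm of its place relative to the laid cartons, flat with all four gaps open; the hand-in returned no verdict.

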